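# Load the residue counter and latch its hatch

## Robot

A 7-joint arm with a two-finger parallel gripper is mounted at the origin on the work surface; the furniture and walls round the work are solid. World frame = base frame: x ahead of the robot, y to its left, z up, the work surface at z = 0. Lengths are in m, angles in degrees, forces in N, time in s.
With the tool pointing down it reaches from about 0.425 to 1.025 m from the base axis. Payload 3.6 kg.
Tool frame: the origin (TCP) lies between the finger pads; the fingertips stand ctrl.tip_reach ahead of it and the grasp point (between the pads) lies 5 mm behind it (ctrl.tip_reach is the distance from the TCP to the fingertips, in m); z points along the fingers, y is the line along which they close (so a half turn about z gives the same grasp; the last joint's range is limited). The gripper opens to 85 mm and grips with 20 to 120 N. Pads are 22 mm wide; open, the fingers measure 114 mm over their backs; the gripper's body (76 mm by 85 mm) begins 54 mm behind the grasp point. The pads swing forward as they close: fully open they stand 13 mm farther back than shut.
Start: joints at [59.674, 33.873, 2.773, 92.16, -1.908, 54.013, -1.931], TCP at [0.306, -0.657, 0.245] pointing down, gripper open.
Joint ranges: [-153.93, 153.93], [-27.13, 128.08], [-72.61, 78.16], [10.71, 143.7], [-87.88, 267.88], [4.46, 118.87], [-176.78, 176.78]. Speed limits (degrees/s): [147.25, 147.25, 180, 180, 180, 180, 180].

## Interface

Orientations are given as [roll, pitch, yaw] about the fixed x, y, z axes, in that order (R = Rz(yaw) Ry(pitch) Rx(roll)).
In Python, from cell import monitor, capture, ctrl, look_for, regions_of gives the robot as it stands.
- The arm moves only by the tool apply_moves, never from a script. Its argument "targets" is a list of rows, each a list of 3 entries, a list of its own where there are three numbers: the shift along the tool's x, y, z in cm, then the turn, a rotation vector about the tool's x, y, z in degrees, then the gripper command: -1 is shut, 1 is fully open, values between are in proportion. In form: [[[x, y, z], [wx, wy, wz], gripper], ...]. A call has exactly 10 rows; each row shifts and turns the commanded pose from where the row before left it, along the tool's axes as they then stand; what a row does not reach is not made up. A row lasts 1/10 s, in which the tool goes at most 50 mm and 8.59 degrees, less where a joint would pass 70% of its speed; a pose out of reach is approached as far as the arm can. A call with a gripper value outside its range is refused whole. The fingers move at their own pace and stop on an object; "force" is the grip in N (left out, the last holds). Time passes only in rows, so rows that do not move let the fingers close, or fill a call up. It gives the time, the measured TCP pose, the force, the opening and the grip force at its end, in the units of the state.
- monitor.read_state(): the state, without advancing time (a new reading comes with each control period).
- capture(name): name is "side" or "top"; returns a dict with "img" (420x560x3 uint8, red, green, blue), "vfov" (degrees; the focal length in pixels is half the picture's height over the tangent of half this angle, whatever the lens; pixels are square), "cx", "cy" (the principal point, pixels), "distortion" ([k1, k2, p1, p2, k3] as OpenCV has them; the pictures are not rectified), "R" (3x3) and "t" (3): a world point X has camera coordinates R X + t. Camera axes: x right, y down, z forward; pixel columns grow to the right and rows downward; lengths in m; the calibration is good to about 2 mm. A picture is of the moment at which its call begins. There is no depth.
- ctrl.job_done(): hands the job in; it is judged then, once.
Trained networks look in a picture, given as the dict that the camera call returned (one of the last four; its "shot" number tells which), for a name from the list of things; names that differ only in an ending like _2 or _b are one class to them, and where a whole thing is asked for, a point or a joint stands for the part that bears it (a point fixed in the world has none). Each returns a list of dicts, best first, with "conf" (0 to 1); they miss things now and then, are a little off and sometimes report something else, mostly with a low value. They report only what shows in the picture. A call takes as long as a camera call.
- look_for(picture, query): "at" ([x, y, z] in m, in the coordinates of the camera as it stood for that picture, good to about 4 mm: the middle of the surface that is visible of it).
- regions_of(picture, query): "pixels" (420x560 bool, what is visible of it).
The state is a dict: "t": time; "q": joint angles; "dq": joint speeds; "tau": joint torques, N m; "ee_pos": TCP position; "tcp_rot": TCP orientation; "wrist_force": force on the tool from outside, world axes, zero at the start; "torque": the same for the moment, N m; "opening": opening from 0.0 (shut) to 1.0 (fully open); "grasp_force": force on a finger pad.
Only numpy, scipy, OpenCV 4.12 (cv2) and the standard library are available. Lean on these libraries where they do the work, as an engineer would, in place of code of your own. Each camera call takes 0.05 s, during which the arm holds its last target. There are 200 camera calls.

## Task

Get the bench counter ready for a count: slide the dish in its chamber along the guide rail, flat on the floor, until it stands against both the rail and the stop bar under the detector roof. Then shut the hatch and turn its wing knob clockwise (seen from above) as far as it goes, so that the tongue beneath swings behind the front edge of the frame. Leave the other things on the table where they are.

Things in the scene. Friction and masses are not known exactly. Their poses are not given: they have to be found in the camera images.
- counter: fixed bench counter, a low white box 187 mm deep, 322 mm long, 70 mm high. Origin on the table under the middle of the hatch hinge; x to the back, y left, z up. Other entries give offsets in this frame in mm. Outer faces: x -178 (front), +9 (back), y +92 (left), -230 (right). Chamber, open above: floor z 25; walls x -168, x -9, y +80
- lip_edge (a point): top of the inner edge of the chamber's front frame lip, at x -154, y 0, z 70 of the counter; axes as the counter's. The lip is 5 mm thick (z 65 to 70) and overhangs the front wall by 14 mm, so the opening for the fingers spans x -154 to -9 and y -80 to +80
- rail_face (a point): guide rail: straight steel bar along the counter's y on the chamber floor near the front, 9 mm high. The point is on the top of its working face, which looks to the back, at x -140, y 0, z 34 of the counter; axes as the counter's
- stop_face (a point): stop bar across the right end of the chamber under the roof, 12 mm high. The point is on its face, which looks left, at x -108, y -132, z 37 of the counter; axes as the counter's
- roof_edge (a point): top of the left edge of the fixed roof over the right end of the chamber, at x -88, y -80, z 73 of the counter (underside z 64); axes as the counter's. Fingers can reach down only to the left of it. On the roof are a low round detector flange (top z 84, y -163 to -97) and right of y -173 a box with its top at z 103
- count_place (a point): counting position: point on the chamber floor below the middle of the dish when it touches both the rail and the stop bar, at x -108, y -100, z 25 of the counter. The dish is then mostly under the roof: its left rim still stands 12 mm out to the left of the roof's edge. Axes as the counter's
- dish_centre (a point): the sample: loose shallow round glass dish with a thin olive dried residue, 64 mm across, 14 mm high, about 60 g, in the chamber left of the roof, its rim 5 to 35 mm behind the rail. The point is its centre, 7 mm above the chamber floor. Friction about 0.6: once it touches the rail, push it from its left side; pushed at a slant of 25 degrees or more into the rail it wedges
- hatch (a joint): angle of the hatch, rad: 0 = shut flat on the frame, 1.95 = leaning fully back; starts open past upright. Grey plate 167 x 172 x 6 mm; shut, it spans x -173 to -6, y -84 to +88 of the counter, outer face at z 78. A stiff hinge (0.4 N m) holds it at any angle: it does not fall and must be brought down all the way. Open, its outer face and knob look to the back
- hinge_middle (a point): middle of the hatch's hinge axis, at x 0, y 0, z 76 of the counter; axes as the counter's; the hinge axis is along y
- hatch_front_edge (a point): point on the hatch's outer face at the middle of its free edge, 173 mm from the hinge axis. Axes move with the hatch: x from the free edge to the hinge, z out of the outer face
- wing_knob (a joint): knob angle, rad: 0 = unlatched, wing parallel to the hatch's free edge, tongue pointing right (-y); grows clockwise seen from above. At the stop, 1.57, the wing points front to back and the tongue forward, 9 mm under the frame lip. Starts at 0 to 0.35, where the tongue clears the lip. Friction 0.08 N m, stays where left. If the hatch is not shut the tongue strikes the lip
- knob_grip (a point): on the knob's axis 30 mm above the hatch's outer face, the height to grip. Black wing knob: round hub 30 mm wide up to 8 mm above the face, then a blade 9 mm thick, 50 mm long, up to 38 mm. When the hatch is shut the axis is at x -132, y 0 of the counter. Axes turn with the knob: y along the blade (tongue to -y), x across it, z out of the hatch
- tongue_tip (a point): tip of the cam tongue beneath the hatch, 31 mm from the knob's axis; the tongue is 12 mm wide and 4 mm thick, its middle 17 mm below the hatch's outer face
- other_dish: bystander: shallow round glass dish, 68 mm across, 14 mm high, on the table left of the counter
- vial_a: bystander: small vial with a black cap, 22 mm across, 54 mm high, standing on the table left of the counter
- vial_b: bystander: a second such vial
- bench_timer: bystander: square timer 62 x 62 x 20 mm lying on the table left of the counter, near the far edge
- felt_pen: bystander: felt pen 135 mm long, 17 mm thick, lying on the table in front of the counter
- buffer_bottle: bystander: round bottle, 50 mm across, 100 mm high, standing on the table well to the left
- tape_roll: bystander: roll of tape 96 mm across, 25 mm high, lying on the table far to the left

How it is judged (in metres and radians):
On the way, in this order (a step that is already met when the one before it is completed fails the run):
1. the dish stands at the counting position, against the rail and the stop bar (horizontal distance between dish_centre and count_place below 0.009 m), for 0.2 s.
2. the hatch is shut flat on the frame (value of joint hatch below 0.02 rad), for 0.2 s.
At the end, for the whole second after the job is handed in: the dish lies flat and still with its middle within 9 mm of the counting position; the hatch is shut to within 0.02 rad; the wing knob stands beyond 1.3 rad of its 1.57, with the tip of its tongue below the frame lip and at least 5 mm behind its inner edge (horizontal distance between dish_centre and count_place below 0.009 m and angle between dish_centre's own z axis and vertical below 0.1 rad and value of joint hatch below 0.02 rad and value of joint wing_knob above 1.3 rad and x of tongue_tip in the frame of counter below -0.159 m and z of tongue_tip in the frame of counter below 0.065 m); the robot touches nothing.
It fails at once if the dish is lifted more than 12 mm off the chamber floor or tipped more than 0.25 rad (z of dish_centre in the frame of count_place above 0.019 m or angle between dish_centre's own z axis and vertical above 0.25 rad).
It fails at once if another thing on the table is pushed more than 30 mm or knocked over (distance of any of other_dish, vial_a, vial_b, bench_timer, felt_pen, buffer_bottle, tape_roll from where it was at the start of the episode above 0.03 m or angle between any of other_dish, vial_a, vial_b, bench_timer, buffer_bottle, tape_roll's own z axis and vertical above 0.5 rad).
It also fails if it takes over 72 s, if anything falls off the work surface, if the arm or the gripper's body presses on something with over 40 N, if the wrist force passes 120 N, or if a joint passes its speed limit or range.

## Working session

There is one attempt and no reset: what is moved stays moved. The work goes in short steps, Python scripts to look and compute and a tool call to move; the robot and the scene stay as the last step left them, time stands still between calls to the robot, and variables do not carry over. Pictures are saved under pics/ and viewed, at most 12 in all, crops included, and the job is handed in when it is done.

Besides the shell and the picture viewer there is one more tool, called as name(argument=value, ...) on one line, values as JSON. apply_moves: Moves the arm, as the interface text tells. Its arguments: {"type":"object","properties":{"targets":{"type":"array"},"force":{"type":"number"}},"required":["targets"]}

```bash
ls; mkdir -p pics; python3 - <<'E'
from cell import monitor, capture, ctrl, look_for, regions_of
import cv2, numpy as np
print(monitor.read_state(), ctrl.tip_reach)
for n in ("side","top"):
    c=capture(n); cv2.imwrite(f"pics/{n}0.png",c["img"][:,:,::-1])
    R=np.array(c["R"]);t=np.array(c["t"])
    print(n,c["vfov"],c["cx"],c["cy"],c["distortion"],"cam at",-R.T@t,"fwd",R[2])
    for q in ["counter","lip_edge","rail_face","stop_face","roof_edge","count_place","dish_centre","hatch","hinge_middle","hatch_front_edge","wing_knob","knob_grip","tongue_tip","other_dish","vial_a","bench_timer","felt_pen","buffer_bottle","tape_roll"]:
        try: print(q,[(np.round(R.T@(np.array(d["at"])-t),3).tolist(),round(d["conf"],2)) for d in look_for(c,q)[:3]])
        except Exception as e: print(q,"ERR",e)
E
```

```text
pics
{'t': 0.0, 'q': array([59.67265117, 33.92610009,  2.76790694, 92.23723726, -1.90622536,
       54.01169382, -1.9301309 ]), 'dq': array([-0.01680434, -0.00813095, -0.0636218 ,  0.01532655, -0.00131802,
       -0.01181452, -0.00348   ]), 'tau': array([-2.06726458e-03, -5.48686445e+01,  1.54598605e+00, -1.98126000e+01,
        9.45121050e-03,  8.77873652e-03, -7.27034433e-06]), 'ee_pos': array([ 0.30571399, -0.6565089 ,  0.24413104]), 'tcp_rot': array([-1.79871360e+02,  8.98250746e-03,  2.49760972e+01]), 'wrist_force': array([0.82354141, 0.16628972, 0.23602742]), 'torque': array([0.01898323, 0.0274397 , 0.00277262]), 'grasp_force': 0.0, 'opening': 0.9975359078242039} 0.014
side 54.91586508321122 276.70643535900683 214.77892084110832 [0.03644062 0.         0.         0.         0.        ] cam at [0.42945372 0.73013454 0.74061444] fwd [ 0.02760492 -0.77377893 -0.63285396]
counter [([0.487, -0.33, 0.074], 0.95), ([0.5, -0.144, 0.03], 0.68), ([0.538, -0.136, 0.034], 0.34)]
lip_edge [([0.486, -0.326, 0.074], 0.85)]
rail_face [([0.483, -0.332, 0.074], 0.82)]
stop_face [([0.486, -0.334, 
[... 1241 characters left out ...]
0.167, 0.075], 0.7), ([0.447, -0.251, 0.034], 0.67), ([0.436, -0.125, 0.004], 0.58)]
hatch [([0.54, -0.273, 0.189], 0.77)]
hinge_middle [([0.454, -0.319, 0.074], 0.83)]
hatch_front_edge [([0.542, -0.274, 0.189], 0.57)]
wing_knob [([0.571, -0.282, 0.205], 0.56), ([0.494, -0.144, 0.048], 0.55)]
knob_grip [([0.573, -0.285, 0.202], 0.46)]
tongue_tip [([0.577, -0.279, 0.205], 0.77)]
other_dish [([0.437, -0.128, 0.005], 0.62), ([0.576, -0.282, 0.206], 0.29)]
vial_a [([0.499, -0.146, 0.05], 0.55)]
bench_timer [([0.522, -0.027, 0.011], 0.85)]
felt_pen [([0.31, -0.281, 0.017], 0.76)]
buffer_bottle [([0.39, 0.166, 0.073], 0.78)]
tape_roll [([0.319, 0.338, 0.021], 0.93), ([0.451, -0.321, 0.073], 0.59)]
```

View pics/side0.png

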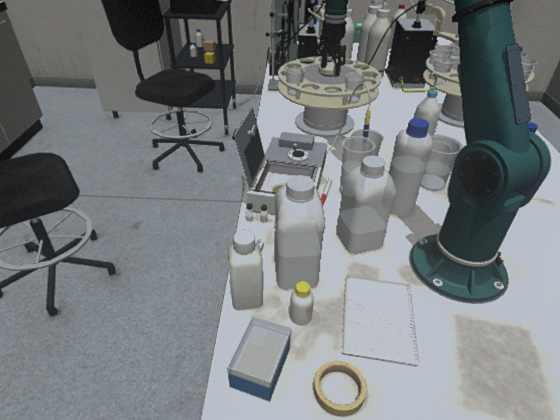

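View pics/top0.png

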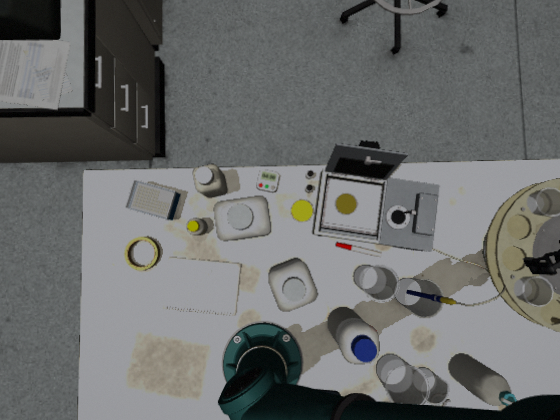

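The side view shows the counter at about (285,170), partly hidden behind the bottles. The top view shows the hatch open at (365,160), the dish at (346,204), the roof at (410,215), the pen at (355,248) and the vials at (310,180). I'll enlarge the counter in both views.

```bash
python3 - <<'E'
import cv2
a=cv2.imread("pics/top0.png")[130:265,290:450]; cv2.imwrite("pics/topc.png",cv2.resize(a,None,fx=4.4,fy=4.4,interpolation=cv2.INTER_CUBIC))
a=cv2.imread("pics/side0.png")[100:220,225:345]; cv2.imwrite("pics/sidec.png",cv2.resize(a,None,fx=5,fy=5,interpolation=cv2.INTER_CUBIC))
E
```

```text
(no output)
```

View pics/topc.png

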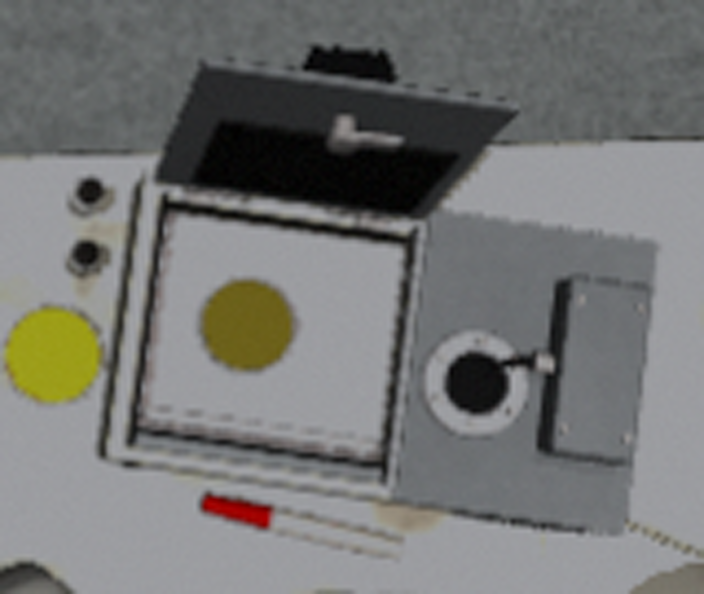

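View pics/sidec.png

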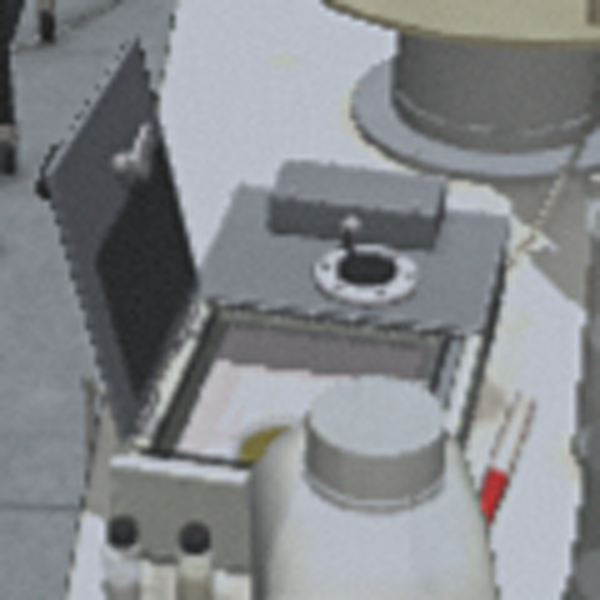

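The top crop shows the four roof corners at (430,212), (657,240), (620,533) and (392,497). The flange is at (478,382), the dish at (247,325), and the hatch's free corners at (202,65) and (518,108). The side crop shows the roof at (243,187), (507,212) and (205,300), and the hatch corners at (137,42) and (45,178). Next I'll fit the counter pose to these points.

```bash
cat > h.py <<'E'
from cell import monitor, capture, ctrl, look_for, regions_of
import cv2, numpy as np
from scipy.optimize import least_squares
from scipy.spatial.transform import Rotation as Ro
def K(c):
    f=210/np.tan(np.radians(c["vfov"]/2)); return np.array([[f,0,c["cx"]],[0,f,c["cy"]],[0,0,1.]])
def proj(c,P): return cv2.projectPoints(np.atleast_2d(P).astype(float),cv2.Rodrigues(np.array(c["R"]))[0],np.array(c["t"],float),K(c),np.array(c["distortion"],float))[0][:,0]
def ray(c,uv):
    n=cv2.undistortPoints(np.array([[uv]],float),K(c),np.array(c["distortion"],float))[0,0]
    R=np.array(c["R"]); return -R.T@np.array(c["t"]), R.T@np.r_[n,1]
def onz(c,uv,z):
    o,d=ray(c,uv); return o+d*(z-o[2])/d[2]
def c2w(p,P):  # p=x,y,z,yaw(rad); P mm
    return Ro.from_euler('z',p[3]).apply(np.atleast_2d(P)/1000.)+p[:3]
E
cat > fit.py <<'E'
from h import *
T=capture("top");S=capture("side")
ft=lambda U:(np.array(U)+.5)/4.4-.5+[290,130]
fs=lambda U:(np.array(U)+.5)/5-.5+[225,100]
mt={(9,-80,73):(430,212),(9,-230,73):(657,240),(-178,-230,73):(620,533),(-178,-80,73):(392,497),(-108,-130,84):(478,382)}
ms={(9,-230,73):(243,187),(-178,-230,73):(507,212),(9,-80,73):(205,300),(9,92,70):(112,457)}
obs=[(T,np.array(k,float),ft(v)) for k,v in mt.items()]+[(S,np.array(k,float),fs(v)) for k,v in ms.items()]
def res(p): return np.concatenate([proj(c,c2w(p,P))[0]-u for c,P,u in obs])
r=least_squares(res,[.53,-.27,0,-.12],loss='soft_l1')
print("counter",np.round(r.x,4),np.degrees(r.x[3])); print(np.round(res(r.x).reshape(-1,2),1).tolist())
r2=least_squares(lambda p:res(np.r_[p[:2],0,p[2]]),[.53,-.27,-.12],loss='soft_l1'); p=np.r_[r2.x[:2],0,r2.x[2]]
print("z=0:",np.round(p,4))
np.save("p.npy",p)
def hp(th,rr,y,h): # point at radius rr from hinge, height h above outer face (outer face 2mm above axis)
    return np.array([0-rr*np.cos(th)+ (h+2)*np.sin(th),y,76+rr*np.sin(th)+(h+2)*np.cos(th)])
ho=[(T,88,(202,65)),(T,-84,(518,108)),(S,-84,(137,42)),(S,88,(45,178))]
for H in (0,-6):
    f=lambda a:np.concatenate([proj(c,c2w(p,hp(a[0],173,y,H)))[0]-(ft(u) if c is T else fs(u)) for c,y,u in ho])
    a=least_squares(f,[1.8]); print("hatch",H,a.x,np.round(a.fun,1))
inv=lambda w:Ro.from_euler('z',-p[3]).apply(w-p[:3])*1000
for d in regions_of(T,"dish_centre")[:3]:
    v,u=np.nonzero(d["pixels"]); uv=(u.mean(),v.mean()); w=onz(T,uv,.032); print("dish",d["conf"],len(u),uv,w,inv(w))
w=onz(T,ft((247,325)),.030);print("dish eye",w,inv(w))
# overlay
img=T["img"][:,:,::-1].copy()
E
python3 fit.py
```

```text
counter [ 0.5222 -0.2806 -0.0019 -0.173 ] -9.913891655346184
[[-1.4, -1.4], [0.4, 0.1], [1.1, 0.0], [-1.2, 0.0], [1.6, 3.7], [-0.4, -0.2], [1.3, 1.3], [-3.5, -0.3], [0.2, 0.3]]
z=0: [ 0.522  -0.2791  0.     -0.1718]
hatch 0 [1.7703864] [ 2.5 -1.3  3.1 -0.5  0.6 -2.6  1.4 -2. ]
hatch -6 [1.80499217] [ 2.5 -1.3  3.1 -0.5  0.6 -2.6  1.4 -2. ]
dish 0.93 411 (np.float64(345.38199513381994), np.float64(203.1167883211679)) [ 0.44806646 -0.25199564  0.032     ] [-77.48720512  14.10912566  32.        ]
dish eye [ 0.44716062 -0.25340946  0.03      ] [-78.13799532  12.56126018  30.        ]
```

```bash
cat > ov.py <<'E'
from h import *
def overlay(c,p,box,s,name,hatch=None):
    x0,y0,x1,y1=box
    im=cv2.resize(c["img"][y0:y1,x0:x1,::-1],None,fx=s,fy=s,interpolation=cv2.INTER_CUBIC)
    def poly(P,col):
        P=np.array(P,float); P=np.concatenate([P+(np.roll(P,-1,0)-P)*k/12 for k in range(12)]).reshape(12,-1,3).transpose(1,0,2).reshape(-1,3)
        uv=((proj(c,c2w(p,P))-[x0,y0]+.5)*s-.5).round().astype(int); cv2.polylines(im,[uv],True,col,1)
    rect=lambda a,b,y,d,z:[(a,y,z),(b,y,z),(b,d,z),(a,d,z)]
    poly(rect(-178,9,-230,92,70),(0,0,255)); poly(rect(-178,9,-230,92,0),(0,255,255))
    poly(rect(-154,-9,-80,80,70),(255,0,0)); poly(rect(-140,-139.9,-80,80,34),(0,255,0))
    t=np.linspace(0,2*np.pi,24)[:-1]
    poly([(-108+32*np.cos(a),-100+32*np.sin(a),39) for a in t],(255,0,255))
    if hatch is not None:
        th=hatch; f=lambda r,y,h:(-r*np.cos(th)+(h+2)*np.sin(th),y,76+r*np.sin(th)+(h+2)*np.cos(th))
        poly([f(6,88,0),f(173,88,0),f(173,-84,0),f(6,-84,0)],(0,128,255))
    cv2.imwrite(name,im)
if __name__=="__main__":
    p=np.load("p.npy"); T=capture("top");S=capture("side")
    import sys
    overlay(T,p,(290,130,450,265),4.4,f"pics/{sys.argv[1]}t.png",float(sys.argv[2]))
    overlay(S,p,(225,100,345,220),5,f"pics/{sys.argv[1]}s.png",float(sys.argv[2]))
    a=cv2.imread(f"pics/{sys.argv[1]}t.png");b=cv2.imread(f"pics/{sys.argv[1]}s.png")
    b=b[:,:]; h=594; b=cv2.resize(b,(594,594)); m=np.hstack([a,b]); cv2.imwrite(f"pics/{sys.argv[1]}.png",m)
E
python3 ov.py o1 1.77
```

```text
(no output)
```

View pics/o1t.png

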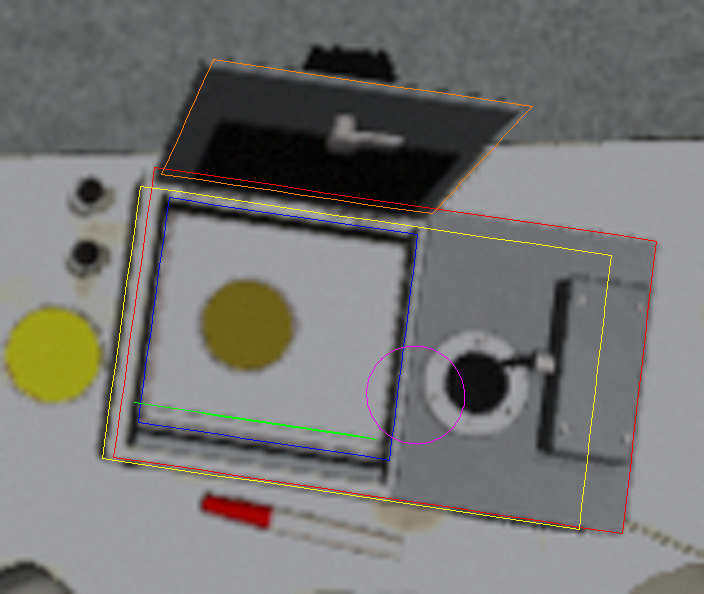

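The overlay matches the outer box, but the front strip (rail and lip lines, rows 405-465) is ambiguous. I'll look at it closer using averaged frames.

```bash
python3 - <<'E'
from h import *
im=np.mean([capture("top")["img"].astype(float) for _ in range(4)],0)
a=np.clip(im[168:242,308:396,::-1],0,255).astype(np.uint8)
np.save("avg.npy",im)
cv2.imwrite("pics/z.png",cv2.resize(a,None,fx=8,fy=8,interpolation=cv2.INTER_CUBIC))
E
```

```text
(no output)
```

View pics/z.png

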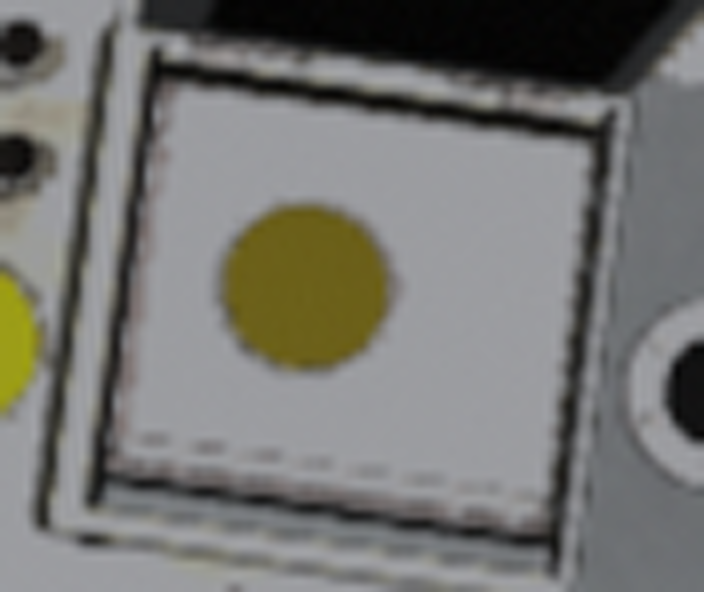

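The closer view shows the opening as a dark outline with corners near (155,68), (606,130), (556,541) and (101,478). The faint dashes about 15 mm behind the front edge are the rail. I'll refit with those.

```bash
cat > fit2.py <<'E'
from h import *
T=capture("top");S=capture("side")
fz=lambda U:(np.array(U)+.5)/8-.5+[308,168]
ft=lambda U:(np.array(U)+.5)/4.4-.5+[290,130]
fs=lambda U:(np.array(U)+.5)/5-.5+[225,100]
obs=[(T,(-9,80,70),fz((155,68))),(T,(-9,-80,70),fz((606,130))),(T,(-154,-80,70),fz((556,541))),(T,(-154,80,70),fz((101,478))),
(T,(9,-230,73),ft((657,240))),(T,(-178,-230,73),ft((620,533))),(T,(-178,92,0),ft((101,457))),
(S,(9,-230,73),fs((243,187))),(S,(-178,-230,73),fs((507,212))),(S,(9,92,70),fs((112,457)))]
def res(p): return np.concatenate([proj(c,c2w(p,np.array(P,float)))[0]-u for c,P,u in obs])
for z0 in (0,1):
    g=lambda q:res(np.r_[q[:2],q[3]*z0,q[2]])
    r=least_squares(g,[.52,-.27,-.15,0],loss='soft_l1'); print(np.round(r.x,4),np.degrees(r.x[2])); print(np.round(g(r.x).reshape(-1,2),1).tolist())
    if not z0: p=np.r_[r.x[:2],0,r.x[2]]
np.save("p.npy",p)
def hp(th,rr,y,h): return np.array([-rr*np.cos(th)+(h+2)*np.sin(th),y,76+rr*np.sin(th)+(h+2)*np.cos(th)])
ho=[(T,88,(202,65)),(T,-84,(518,108)),(S,-84,(137,42)),(S,88,(45,178))]
f=lambda a:np.concatenate([proj(c,c2w(p,hp(a[0],173,y,-3)))[0]-(ft(u) if c is T else fs(u)) for c,y,u in ho])
a=least_squares(f,[1.8]); print("hatch",a.x,np.round(a.fun,1))
inv=lambda w:Ro.from_euler('z',-p[3]).apply(w-p[:3])*1000
for uv in [(345.38,203.12),fz((305,288))]:
    w=onz(T,uv,.030); print("dish",w,inv(w))
for P in [(-9,0,78),(-108,-100,25),(-132,0,78),(0,-50,76)]: print(P,c2w(p,P))
E
python3 fit2.py
```

```text
[ 0.5202 -0.2765 -0.1652  0.    ] -9.46619307902759
[[0.1, -0.7], [0.3, -0.5], [0.4, -0.6], [0.1, -0.9], [-0.7, 0.1], [0.5, 0.3], [-0.3, 1.1], [-0.4, -0.2], [1.5, 1.1], [1.0, 0.7]]
[ 0.52   -0.2759 -0.1647  0.0017] -9.435415882527234
[[-0.0, -0.8], [0.3, -0.6], [0.4, -0.5], [-0.0, -0.8], [-0.6, 0.1], [0.6, 0.3], [-0.4, 1.2], [-0.4, -0.6], [1.6, 0.7], [1.0, 0.3]]
hatch [1.79915019] [ 1.3 -1.   2.  -0.7  0.3 -2.1  1.5 -1.4]
dish [ 0.44822554 -0.25237763  0.03      ] [-74.94980057  11.9935522   30.        ]
dish [ 0.44691695 -0.25321861  0.03      ] [-76.10225704  10.94881201  30.        ]
(-9, 0, 78) [[ 0.51130476 -0.27505434  0.078     ]]
(-108, -100, 25) [[ 0.3972063  -0.35741053  0.025     ]]
(-132, 0, 78) [[ 0.38997968 -0.25482507  0.078     ]]
(0, -50, 76) [[ 0.51195893 -0.32585367  0.076     ]]
```

apply_moves(targets=[[[0,0,0],[0,0,6.9],0.84],[[0,0,0],[0,0,6.9],0.84],[[0,0,0],[0,0,6.9],0.84],[[0,0,0],[0,0,6.9],0.84],[[0,0,0],[0,0,6.9],0.84],[[0.7,-4.2,0],[0,0,0],0.84],[[0.7,-4.2,0],[0,0,0],0.84],[[0.7,-4.2,0],[0,0,0],0.84],[[0.7,-4.2,0],[0,0,0],0.84],[[0.7,-4.2,0],[0,0,0],0.84]], force=20)

```text
t: 3.55
ee_pos: [0.3759, -0.4543, 0.2455]
tcp_rot: [180.0, -0.0, -9.5]
wrist_force: [0.5, 0.5, -1.2]
opening: 0.919
grasp_force: 0.0
```

apply_moves(targets=[[[0.7,-4.2,0],[0,0,0],0.84],[[0.7,-4.2,0],[0,0,0],0.84],[[0.7,-4.2,0],[0,0,0],0.84],[[0.7,-4.2,0],[0,0,0],0.84],[[0.7,-4.2,0],[0,0,0],0.84],[[0,0,0],[0,0,0],0.84],[[0,0,0],[0,0,0],0.84],[[0,0,0],[0,0,0],0.84],[[0,0,0],[0,0,0],0.84],[[0,0,0],[0,0,0],0.84]])

```text
t: 4.55
ee_pos: [0.444, -0.2561, 0.2453]
tcp_rot: [180.0, 0.0, -9.7]
wrist_force: [0.8, 0.1, 0.0]
opening: 0.921
grasp_force: 0.0
```

```bash
cat > st.py <<'E'
from h import *
def st():
    s=monitor.read_state(); p=np.load("p.npy"); c=Ro.from_euler('z',-p[3]).apply(s["ee_pos"]-p[:3])*1000
    F=Ro.from_euler('z',-p[3]).apply(s["wrist_force"])
    print("t %.1f"%s["t"],"tcp counter",np.round(c,1),"rot",np.round(s["tcp_rot"],1),"F",np.round(F,1),"open %.3f"%s["opening"],"gf %.1f"%s["grasp_force"])
if __name__=="__main__": st(); print(ctrl.tip_reach)
E
python3 st.py
```

```text
t 4.5 tcp counter [-78.5   7.7 245.3] rot [180.    0.   -9.7] F [0.8 0.2 0. ] open 0.921 gf 0.0
0.014
```

apply_moves(targets=[[[0.25,-0.4,0],[0,0,0],0.84],[[0,0,3],[0,0,0],0.84],[[0,0,3],[0,0,0],0.84],[[0,0,3],[0,0,0],0.84],[[0,0,3],[0,0,0],0.84],[[0,0,3],[0,0,0],0.84],[[0,0,2.5],[0,0,0],0.84],[[0,0,1.5],[0,0,0],0.84],[[0,0,0.3],[0,0,0],0.84],[[0,0,0],[0,0,0],0.84]])

```text
t: 5.55
ee_pos: [0.4478, -0.2512, 0.052]
tcp_rot: [-180.0, 0.0, -9.6]
wrist_force: [1.1, -0.2, 0.3]
opening: 0.92
grasp_force: 0.0
```

```bash
python3 st.py; python3 - <<'E'
from h import *
c=capture("top");d=capture("side")
a=cv2.resize(c["img"][150:250,300:420,::-1],(480,400),interpolation=cv2.INTER_CUBIC)
b=cv2.resize(d["img"][110:210,235:315,::-1],(320,400),interpolation=cv2.INTER_CUBIC)
cv2.imwrite("pics/g1.png",np.hstack([a,b]))
E
```

```text
t 5.5 tcp counter [-75.6  13.1  52. ] rot [-180.     0.    -9.6] F [ 1.1 -0.   0.3] open 0.920 gf 0.0
0.014
```

View pics/g1.png

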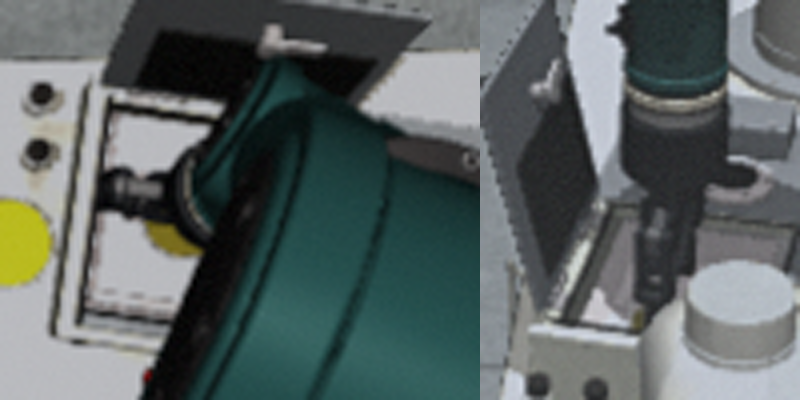

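The picture shows the fingers straddling the dish. The left finger is close to the opening's left edge, near (105,190), but clear of it. I'll probe down gently.

apply_moves(targets=[[[0,0.2,0.1],[0,0,0],0.84],[[0,0,0.1],[0,0,0],0.84],[[0,0,0.1],[0,0,0],0.84],[[0,0,0.1],[0,0,0],0.84],[[0,0,0.1],[0,0,0],0.84],[[0,0,0.1],[0,0,0],0.84],[[0,0,0.1],[0,0,0],0.84],[[0,0,0.1],[0,0,0],0.84],[[0,0,0],[0,0,0],0.84],[[0,0,0],[0,0,0],0.84]])

```text
t: 6.65
ee_pos: [0.4474, -0.2531, 0.0442]
tcp_rot: [180.0, 0.0, -9.5]
wrist_force: [0.9, -0.3, -1.0]
opening: 0.918
grasp_force: 0.0
```

apply_moves(targets=[[[0,0,0.1],[0,0,0],0.84],[[0,0,0.1],[0,0,0],0.84],[[0,0,0.1],[0,0,0],0.84],[[0,0,0.1],[0,0,0],0.84],[[0,0,0],[0,0,0],0.84],[[0,0,0],[0,0,0],0.84],[[0,0,0],[0,0,0],0.84],[[0,0,0],[0,0,0],0.84],[[0,0,0],[0,0,0],0.84],[[0,0,0],[0,0,0],0.84]])

```text
t: 7.65
ee_pos: [0.4474, -0.2531, 0.0403]
tcp_rot: [180.0, -0.0, -9.5]
wrist_force: [-1.0, 0.3, -0.6]
opening: 0.919
grasp_force: 0.0
```

apply_moves(targets=[[[0,0,0.1],[0,0,0],0.84],[[0,0,0.1],[0,0,0],0.84],[[0,0,0.1],[0,0,0],0.84],[[0,0,0.1],[0,0,0],0.84],[[0,0,0],[0,0,0],0.6],[[0,0,0],[0,0,0],0.4],[[0,0,0],[0,0,0],0.4],[[0,0,0],[0,0,0],0.4],[[0,0,0],[0,0,0],0.4],[[0,0,0],[0,0,0],0.4]], force=20)

```text
t: 8.65
ee_pos: [0.4473, -0.253, 0.0364]
tcp_rot: [-180.0, 0.0, -9.5]
wrist_force: [-0.5, 1.0, 4.0]
opening: 0.736
grasp_force: 22.0
```

```bash
python3 st.py
```

```text
t 8.7 tcp counter [-75.7  11.2  36.4] rot [-180.     0.    -9.5] F [-0.6  0.9  4. ] open 0.736 gf 22.0
0.014
```

apply_moves(targets=[[[0,0,-0.05],[0,0,0],0.4],[[-0.5,0,0],[0,0,0],0.4],[[-0.5,0,0],[0,0,0],0.4],[[-0.5,0,0],[0,0,0],0.4],[[-0.5,0,0],[0,0,0],0.4],[[-0.5,0,0],[0,0,0],0.4],[[-0.4,0,0],[0,0,0],0.4],[[0,0,0],[0,0,0],0.4],[[0,0,0],[0,0,0],0.4],[[0,0,0],[0,0,0],0.4]])

```text
t: 9.65
ee_pos: [0.4193, -0.2484, 0.0368]
tcp_rot: [180.0, -0.0, -9.5]
wrist_force: [-0.8, -0.6, -0.7]
opening: 0.735
grasp_force: 22.1
```

```bash
python3 st.py
```

```text
t 9.7 tcp counter [-104.2   11.2   36.8] rot [180.   -0.   -9.5] F [-0.7 -0.7 -0.7] open 0.735 gf 22.1
0.014
```

apply_moves(targets=[[[-0.1,0,0],[0,0,0],0.4],[[-0.1,0,0],[0,0,0],0.4],[[-0.1,0,0],[0,0,0],0.4],[[-0.1,0,0],[0,0,0],0.4],[[0,0,0],[0,0,0],0.4],[[0,0,0],[0,0,0],0.4],[[0,0,0],[0,0,0],0.4],[[0,0,0],[0,0,0],0.4],[[0,0,0],[0,0,0],0.4],[[0,0,0],[0,0,0],0.4]])

```text
t: 10.65
ee_pos: [0.4161, -0.2479, 0.0369]
tcp_rot: [180.0, -0.1, -9.5]
wrist_force: [5.4, 0.3, -0.7]
opening: 0.729
grasp_force: 22.1
```

```bash
python3 st.py
```

```text
t 10.7 tcp counter [-107.4   11.2   36.9] rot [ 1.8e+02 -1.0e-01 -9.5e+00] F [ 5.3  1.2 -0.7] open 0.729 gf 22.1
0.014
```

apply_moves(targets=[[[0.03,0.3,0],[0,0,0],0.4],[[0,0.5,0],[0,0,0],0.4],[[0,0.5,0],[0,0,0],0.4],[[0,0.5,0],[0,0,0],0.4],[[0,0.5,0],[0,0,0],0.4],[[0,0.2,0],[0,0,0],0.4],[[0,0,0],[0,0,0],0.4],[[0,0,0],[0,0,0],0.84],[[0,0,0],[0,0,0],0.84],[[0,0,0],[0,0,0],0.84]])

```text
t: 11.65
ee_pos: [0.4089, -0.272, 0.0365]
tcp_rot: [-180.0, 0.2, -9.6]
wrist_force: [-0.3, -0.6, -0.2]
opening: 0.923
grasp_force: 0.0
```

```bash
python3 st.py
```

```text
t 11.7 tcp counter [-110.5  -13.8   36.5] rot [-180.     0.2   -9.6] F [-0.2 -0.7 -0.2] open 0.923 gf 0.0
0.014
```

apply_moves(targets=[[[0,0,-2],[0,0,0],0.84],[[0,0,-3],[0,0,0],0.84],[[0,0,-2],[0,0,0],0.84],[[0.2,-2.7,0],[0,0,0],-1],[[0,-2.7,0],[0,0,0],-1],[[0,0,0],[0,0,0],-1],[[0,0,0],[0,0,0],-1],[[0,0,0],[0,0,0],-1],[[0,0,0],[0,0,0],-1],[[0,0,0],[0,0,0],-1]])

```text
t: 12.65
ee_pos: [0.4216, -0.2202, 0.1067]
tcp_rot: [180.0, 0.0, -9.6]
wrist_force: [-0.5, -0.1, -0.2]
opening: -0.0
grasp_force: 0.0
```

```bash
python3 st.py; python3 - <<'E'
from h import *
T=capture("top");p=np.load("p.npy")
inv=lambda w:Ro.from_euler('z',-p[3]).apply(w-p[:3])*1000
for n in("top","side"):
    c=capture(n)
    for d in look_for(c,"dish_centre")[:3]: print(n,d["conf"],inv(np.array(c["R"]).T@(np.array(d["at"])-c["t"])))
E
```

```text
t 12.7 tcp counter [-106.5   39.3  106.7] rot [180.    0.   -9.6] F [-0.5 -0.2 -0.2] open -0.000 gf 0.0
0.014
top 0.4 [-21.0476898  -28.12344038  88.54353588]
side 0.57 [-295.06429406  578.75176954   25.06141829]
side 0.46 [-14.4335993  -26.97849487  71.87039109]
```

apply_moves(targets=[[[-0.15,0,2],[0,0,0],-1],[[0,0,2],[0,0,0],-1],[[0,0,1.8],[0,0,0],-1],[[0,0,0.6],[0,0,0],-1],[[0,0.5,0],[0,0,0],-1],[[0,0.6,0],[0,0,0],-1],[[0,0.6,0],[0,0,0],-1],[[0,0.6,0],[0,0,0],-1],[[0,0.6,0],[0,0,0],-1],[[0,0.6,0],[0,0,0],-1]])

```text
t: 13.9
ee_pos: [0.4148, -0.254, 0.0432]
tcp_rot: [-180.0, -0.0, -9.5]
wrist_force: [0.4, 2.5, 3.3]
opening: -0.0
grasp_force: 1.6
```

```bash
python3 st.py
```

```text
t 13.9 tcp counter [-107.7    4.9   43.2] rot [-180.    -0.    -9.5] F [-0.1  2.5  3.3] open -0.000 gf 1.6
0.014
```

apply_moves(targets=[[[0,0.5,0],[0,0,0],-1],[[0,0.5,0],[0,0,0],-1],[[0,0.5,0],[0,0,0],-1],[[0,0.5,0],[0,0,0],-1],[[0,0.5,0],[0,0,0],-1],[[0,0.5,0],[0,0,0],-1],[[0,0.5,0],[0,0,0],-1],[[0,0.5,0],[0,0,0],-1],[[0,0,0],[0,0,0],-1],[[0,0,0],[0,0,0],-1]])

```text
t: 14.9
ee_pos: [0.4081, -0.293, 0.043]
tcp_rot: [-180.0, -0.0, -9.5]
wrist_force: [-0.4, 2.4, 3.9]
opening: 0.001
grasp_force: 2.0
```

```bash
python3 st.py
```

```text
t 14.9 tcp counter [-107.9  -34.7   43. ] rot [-180.    -0.    -9.5] F [-0.8  2.3  3.9] open 0.001 gf 2.0
0.014
```

```bash
python3 - <<'E'
from h import *
c=capture("top");d=capture("side")
a=cv2.resize(c["img"][165:245,305:405,::-1],(500,400),interpolation=cv2.INTER_CUBIC)
b=cv2.resize(d["img"][130:210,245:305,::-1],(300,400),interpolation=cv2.INTER_CUBIC)
cv2.imwrite("pics/g2.png",np.hstack([a,b]))
p=np.load("p.npy")
for P in [(-108,-47,39),(-108,-49,39)]:print((proj(c,c2w(p,P))-[305,165])*5,(proj(d,c2w(p,P))-[245,130])*5+[500,0])
E
```

```text
[[299.76837275 260.49667594]] [[759.65698957 245.26456678]]
[[303.23472427 260.98885098]] [[760.21516514 243.4797302 ]]
```

View pics/g2.png

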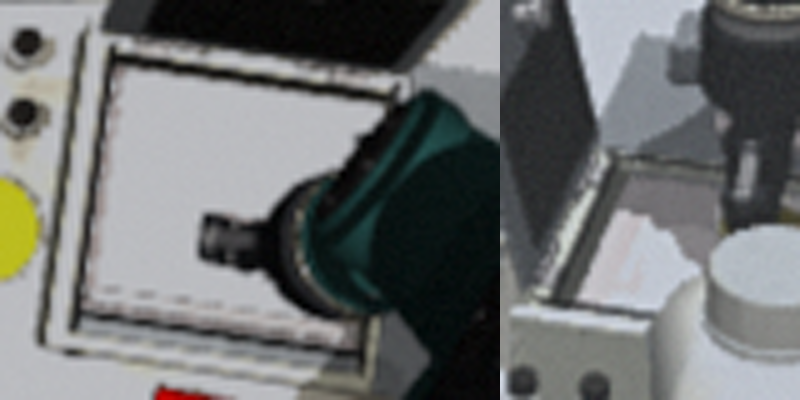

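The top view shows no olive left of the finger, and the side view shows the dish ahead of it at (785,220). So the tip is just rubbing the floor. I'll raise it 2 mm and push on.

apply_moves(targets=[[[0,0,-0.2],[0,0,0],-1],[[0,0.2,0],[0,0,0],-1],[[0,0.2,0],[0,0,0],-1],[[0,0.2,0],[0,0,0],-1],[[0,0.2,0],[0,0,0],-1],[[0,0.2,0],[0,0,0],-1],[[0,0.2,0],[0,0,0],-1],[[0,0,0],[0,0,0],-1],[[0,0,0],[0,0,0],-1],[[0,0,0],[0,0,0],-1]])

```text
t: 16.0
ee_pos: [0.4061, -0.3051, 0.0448]
tcp_rot: [180.0, -0.0, -9.5]
wrist_force: [0.4, 0.7, -0.7]
opening: 0.003
grasp_force: 0.0
```

```bash
python3 st.py
```

```text
t 16.0 tcp counter [-107.9  -46.9   44.8] rot [180.   -0.   -9.5] F [ 0.3  0.7 -0.7] open 0.003 gf 0.0
0.014
```

apply_moves(targets=[[[0,0.1,0],[0,0,0],-1],[[0,0.1,0],[0,0,0],-1],[[0,0.1,0],[0,0,0],-1],[[0,0.1,0],[0,0,0],-1],[[0,0.1,0],[0,0,0],-1],[[0,0.1,0],[0,0,0],-1],[[0,0.1,0],[0,0,0],-1],[[0,0,0],[0,0,0],-1],[[0,0,0],[0,0,0],-1],[[0,0,0],[0,0,0],-1]])

```text
t: 17.0
ee_pos: [0.4048, -0.3111, 0.0447]
tcp_rot: [-179.9, 0.0, -9.5]
wrist_force: [0.9, 3.3, -0.2]
opening: -0.004
grasp_force: 1.6
```

```bash
python3 st.py
```

```text
t 17.0 tcp counter [-108.1  -53.    44.7] rot [-179.9    0.    -9.5] F [ 0.3  3.4 -0.2] open -0.004 gf 1.6
0.014
```

apply_moves(targets=[[[0,0.1,0],[0,0,0],-1],[[0,0.1,0],[0,0,0],-1],[[0,0,0],[0,0,0],-1],[[0,0,0],[0,0,0],-1],[[0,0,0],[0,0,0],-1],[[0,0,0],[0,0,0],-1],[[0,-0.5,0],[0,0,0],-1],[[0,-1.5,0],[0,0,0],-1],[[0,-1,-1],[0,0,0],-1],[[0,0,-3],[0,0,0],-1]])

```text
t: 18.0
ee_pos: [0.4085, -0.2813, 0.0838]
tcp_rot: [-179.9, 0.3, -9.4]
wrist_force: [0.7, 0.1, -0.6]
opening: 0.003
grasp_force: 0.0
```

```bash
python3 st.py
```

```text
t 18.0 tcp counter [-109.4  -23.    83.8] rot [-179.9    0.3   -9.4] F [ 0.7  0.2 -0.6] open 0.003 gf 0.0
0.014
```

apply_moves(targets=[[[0,0,-3],[0,0,0],-1],[[0,0,-4],[0,0,0],-1],[[0,0,-5],[0,0,0],-1],[[0,0,-5],[0,0,0],-1],[[0,0,-5],[0,0,0],-1],[[3.5,0.5,0],[0,0,0],-1],[[3.5,0.5,0],[0,0,0],-1],[[3.5,0.5,0],[0,0,0],-1],[[3.5,0.6,0],[0,0,0],-1],[[3.4,0.6,0],[0,0,0],-1]])

```text
t: 19.0
ee_pos: [0.5779, -0.3392, 0.3056]
tcp_rot: [180.0, -0.0, -9.5]
wrist_force: [0.5, 0.3, -0.2]
opening: -0.001
grasp_force: 0.0
```

```bash
python3 st.py;  python3 - <<'E'
from h import *
c=capture("top");p=np.load("p.npy")
a=cv2.resize(c["img"][165:245,305:405,::-1],(700,560),interpolation=cv2.INTER_CUBIC)
P=[(-108+32*np.cos(t),-100+32*np.sin(t),35) for t in np.linspace(0.6,2.5,20)]
cv2.polylines(a,[((proj(c,c2w(p,P))-[305,165]+.5)*7).astype(int)],False,(0,0,255),1)
cv2.imwrite("pics/g3.png",a)
E
```

```text
t 19.0 tcp counter [ 67.2 -52.3 305.6] rot [180.   -0.   -9.5] F [ 0.5  0.4 -0.2] open -0.001 gf 0.0
0.014
```

View pics/g3.png

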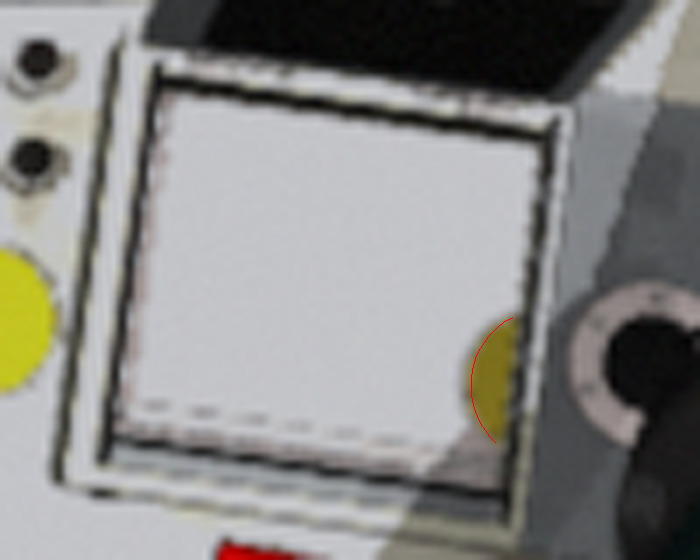

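The olive edge matches the expected arc at (472,380) within about 2 mm, so the dish is at the counting position. Next I'll close the hatch.

apply_moves(targets=[[[0,0,2.2],[0,0,0],-1],[[0,0,2.2],[0,0,0],-1],[[0,0,2.2],[0,0,0],-1],[[-0.9,0,0],[0,0,0],-1],[[-0.9,0,0],[0,0,0],-1],[[-0.9,0,0],[0,0,0],-1],[[-0.9,0,0],[0,0,0],-1],[[-0.9,0,0],[0,0,0],-1],[[-0.9,0,0],[0,0,0],-1],[[0,0,0],[0,0,0],-1]])

```text
t: 20.05
ee_pos: [0.5211, -0.3312, 0.2392]
tcp_rot: [180.0, 0.1, -9.6]
wrist_force: [0.3, -0.1, 0.6]
opening: -0.002
grasp_force: 0.1
```

```bash
python3 st.py
```

```text
t 20.1 tcp counter [  9.9 -53.8 239.2] rot [ 1.8e+02  1.0e-01 -9.6e+00] F [ 0.4 -0.   0.6] open -0.002 gf 0.1
0.014
```

apply_moves(targets=[[[-0.8,0,0],[0,0,0],-1],[[-0.8,0,0],[0,0,0],-1],[[-0.8,0,0],[0,0,0],-1],[[-0.7,0,0.1],[0,0,0],-1],[[-0.7,0,0.1],[0,0,0],-1],[[-0.6,0,0.2],[0,0,0],-1],[[-0.6,0,0.2],[0,0,0],-1],[[-0.5,0,0.2],[0,0,0],-1],[[-0.5,0,0.2],[0,0,0],-1],[[-0.5,0,0.2],[0,0,0],-1]])

```text
t: 21.05
ee_pos: [0.4588, -0.3197, 0.2267]
tcp_rot: [-180.0, 0.0, -9.5]
wrist_force: [0.9, 0.6, 1.1]
opening: 0.003
grasp_force: 0.9
```

```bash
python3 st.py; python3 ov.py o2 1.1
```

```text
t 21.1 tcp counter [-53.4 -52.7 226.7] rot [-180.     0.    -9.5] F [0.8 0.7 1.1] open 0.003 gf 0.9
0.014
```

View pics/o2s.png

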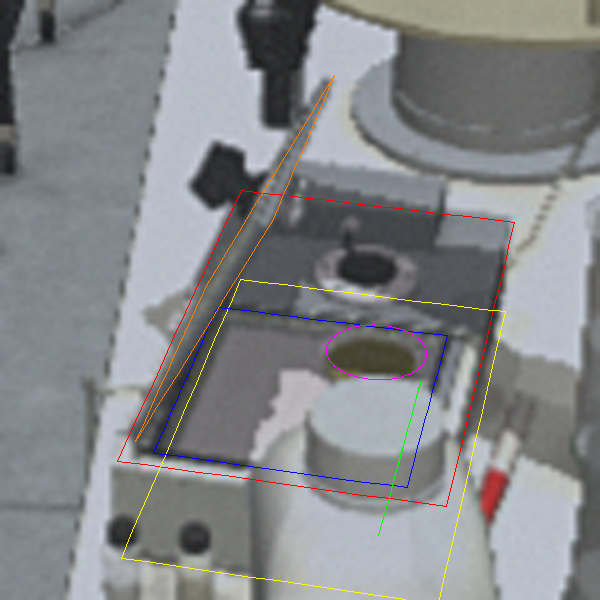

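The side view shows the hatch at about 1.1 rad, matching the overlay, and the dish at (375,355) in its place. I'll carry on along the arc.

apply_moves(targets=[[[-1.35,0,0.7],[0,0,0],-1],[[-1.35,0,0.7],[0,0,0],-1],[[-1.1,0,1.0],[0,0,0],-1],[[-1.1,0,1.0],[0,0,0],-1],[[-0.85,0,1.25],[0,0,0],-1],[[-0.85,0,1.25],[0,0,0],-1],[[-0.6,0,1.35],[0,0,0],-1],[[-0.6,0,1.4],[0,0,0],-1],[[-0.25,0,1.1],[0,0,0],-1],[[-0.25,0,1.1],[0,0,0],-1]])

```text
t: 22.15
ee_pos: [0.3768, -0.306, 0.1175]
tcp_rot: [-180.0, 0.1, -9.5]
wrist_force: [-0.0, 0.2, 0.6]
opening: -0.002
grasp_force: 0.3
```

```bash
python3 st.py
```

```text
t 22.1 tcp counter [-136.6  -52.7  117.5] rot [-1.8e+02  1.0e-01 -9.5e+00] F [-0.1  0.2  0.6] open -0.002 gf 0.3
0.014
```

apply_moves(targets=[[[-0.1,0,0.5],[0,0,0],-1],[[-0.1,0,0.5],[0,0,0],-1],[[0,0,0.5],[0,0,0],-1],[[0,0,0.3],[0,0,0],-1],[[0,0,0.3],[0,0,0],-1],[[0,0,0.1],[0,0,0],-1],[[0,0,0],[0,0,0],-1],[[0,0,0],[0,0,0],-1],[[0,0,0],[0,0,0],-1],[[0,0,0],[0,0,0],-1]])

```text
t: 23.15
ee_pos: [0.3756, -0.306, 0.0964]
tcp_rot: [180.0, -0.0, -9.5]
wrist_force: [-0.7, 0.5, 0.3]
opening: 0.002
grasp_force: 0.0
```

```bash
python3 st.py
```

```text
t 23.1 tcp counter [-137.8  -52.8   96.4] rot [180.   -0.   -9.5] F [-0.8  0.3  0.3] open 0.002 gf 0.0
0.014
```

apply_moves(targets=[[[0,0,0.1],[0,0,0],-1],[[0,0,0.1],[0,0,0],-1],[[0,0,0.1],[0,0,0],-1],[[0,0,0.1],[0,0,0],-1],[[0,0,0],[0,0,0],-1],[[0,0,0],[0,0,0],-1],[[0,0,0],[0,0,0],-1],[[0,0,0],[0,0,0],-1],[[0,0,0],[0,0,0],-1],[[0,0,0],[0,0,0],-1]])

```text
t: 24.15
ee_pos: [0.3755, -0.3059, 0.0923]
tcp_rot: [-180.0, 0.0, -9.5]
wrist_force: [-0.7, -0.4, -0.5]
opening: -0.003
grasp_force: 0.0
```

apply_moves(targets=[[[0,0,0.1],[0,0,0],-1],[[0,0,0.1],[0,0,0],-1],[[0,0,0.1],[0,0,0],-1],[[0,0,0],[0,0,0],-1],[[0,0,0],[0,0,0],-1],[[0,0,0],[0,0,0],-1],[[0,0,0],[0,0,0],-1],[[0,0,0],[0,0,0],-1],[[0,0,0],[0,0,0],-1],[[0,0,0],[0,0,0],-1]])

```text
t: 25.15
ee_pos: [0.3755, -0.306, 0.0918]
tcp_rot: [-180.0, -0.1, -9.6]
wrist_force: [-3.7, 3.4, 29.0]
opening: 0.001
grasp_force: 14.2
```

```bash
python3 st.py
```

```text
t 25.1 tcp counter [-137.8  -52.8   91.8] rot [-1.8e+02 -1.0e-01 -9.6e+00] F [-4.2  2.7 29. ] open 0.001 gf 14.2
0.014
```

The hatch sits on its stop: 29 N, with the tip at z 78. I'll back away and turn the tool so I can see the knob.

apply_moves(targets=[[[0,0,-2],[0,0,0],-1],[[0,0,-4],[0,0,0],0.2],[[0,0,-5],[0,0,0],0.2],[[0,0,-5],[0,0,0],0.2],[[4,1,0],[0,0,0],0.2],[[4,1,0],[0,0,0],0.2],[[4,1,0],[0,0,0],0.2],[[4,1,0],[0,0,0],0.2],[[3,0,0],[0,0,0],0.2],[[0,0,0],[0,0,0],0.2]])

```text
t: 26.15
ee_pos: [0.5612, -0.3762, 0.2488]
tcp_rot: [-180.0, -0.2, -9.3]
wrist_force: [-0.7, 1.1, -0.2]
opening: 0.597
grasp_force: 0.0
```

```bash
python3 st.py;  python3 - <<'E'
from h import *
c=capture("top");d=capture("side");p=np.load("p.npy")
a=cv2.resize(c["img"][175:245,315:395,::-1],(480,420),interpolation=cv2.INTER_CUBIC)
b=cv2.resize(d["img"][130:210,245:305,::-1],(315,420),interpolation=cv2.INTER_CUBIC)
cv2.circle(a,tuple(((proj(c,c2w(p,(-132,0,116)))[0]-[315,175]+.5)*6).astype(int)),3,(0,0,255),1)
cv2.imwrite("pics/g4.png",np.hstack([a,b]))
inv=lambda w:Ro.from_euler('z',-p[3]).apply(w-p[:3])*1000
for x in regions_of(c,"wing_knob")[:2]:
    m=x["pixels"]; v,u=np.nonzero(m); W=np.array([inv(onz(c,(a_,b_),.110)) for a_,b_ in zip(u,v)]); cen=W.mean(0); e,V=np.linalg.eigh(np.cov(W[:,:2].T)); print(x["conf"],len(u),cen,np.sqrt(e),V[:,1])
E
```

```text
t 26.1 tcp counter [ 56.9 -91.6 248.8] rot [-180.    -0.2   -9.3] F [-0.9  1.  -0.2] open 0.597 gf 0.0
0.014
0.44 134 [-133.80838677    7.63024144  110.        ] [ 6.44435176 12.12460186] [0.07106564 0.99747164]
```

View pics/g4.png

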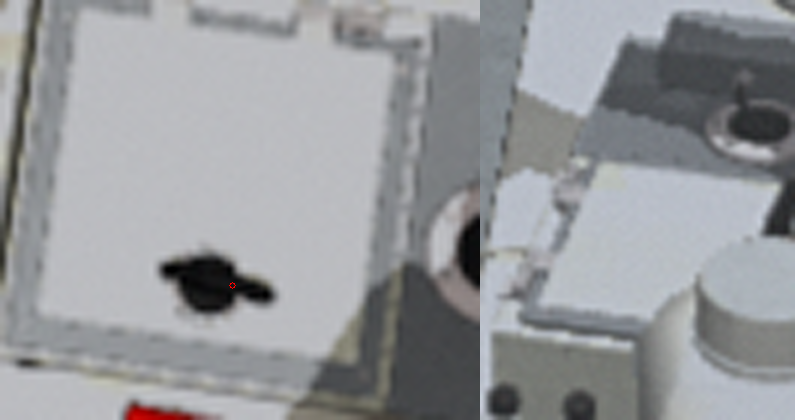

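The top crop shows the blade from (162,268) to (275,296), with its middle about 6 mm left of the predicted axis (red, 232,285). I'll fit the knob silhouette, including the hatch outline, numerically.

```bash
cat > knob.py <<'E'
from h import *
from scipy.optimize import minimize
p=np.load("p.npy")
c=capture("top"); im=np.mean([c["img"].astype(float)]+[capture("top")["img"].astype(float) for _ in range(4)],0).max(2)
x0,y0,s=335,208,8
big=cv2.resize(im[y0:y0+26,x0:x0+32],None,fx=s,fy=s,interpolation=cv2.INTER_CUBIC)
mask=(big<85).astype(np.uint8)
t=np.linspace(0,2*np.pi,30)
def ren(q):
    x,y,k=q; m=np.zeros_like(mask)
    hub=np.array([(x+15*np.cos(a),y+15*np.sin(a),z) for a in t for z in (78,86)])
    d=np.array([-np.sin(k),-np.cos(k)]); n=np.array([d[1],-d[0]]) # tongue dir at k: -y turning cw -> -x
    bl=np.array([np.r_[np.array([x,y])+a*25*d+b*4.5*n,z] for a in(-1,1) for b in(-1,1) for z in(86,116)])
    for P in (hub,bl):
        uv=((proj(c,c2w(p,P))-[x0,y0]+.5)*s-.5).astype(np.float32)
        cv2.fillConvexPoly(m,cv2.convexHull(np.round(uv).astype(np.int32)),1)
    return m
def cost(q): 
    m=ren(q); return -(m&mask).sum()/(m|mask).sum()
best=min((minimize(cost,[x,y,k],method="Nelder-Mead",options=dict(initial_simplex=np.array([[x,y,k],[x+4,y,k],[x,y+4,k],[x,y,k+.15]]))) for x in(-134,-128) for y in(0,6) for k in(0,.2,1.2,1.5)),key=lambda r:r.fun)
print("knob x,y,angle",best.x,-best.fun, c2w(p,(best.x[0],best.x[1],108)))
print("mask area",mask.sum(), ren(best.x).sum())
E
python3 knob.py
```

```text
knob x,y,angle [-160.66666667    5.33333333    0.4       ] -0.0 [[ 0.36258052 -0.24484968  0.108     ]]
mask area 6724 5002knob.py:19: RuntimeWarning: overflow encountered in scalar negative
  m=ren(q); return -(m&mask).sum()/(m|mask).sum()
```

```bash
sed -i 's/return -(m&mask).sum()\/(m|mask).sum()/return -float((m\&mask).sum())\/float((m|mask).sum())/' knob.py; python3 knob.py; sed -i 's/<85/<60/' knob.py; python3 knob.py
```

```text
knob x,y,angle [-1.30265265e+02  3.92109228e+00  5.94136696e-02] 0.7496933883376073 [[ 0.39233567 -0.25124268  0.108     ]]
mask area 6724 8969
knob x,y,angle [-1.31000676e+02  6.50549920e+00  1.99264769e-02] 0.6690243628606714 [[ 0.39203532 -0.24857251  0.108     ]]
mask area 5962 8904
```

apply_moves(targets=[[[-3.8,-1.9,0],[0,0,0],0.2],[[-3.8,-1.9,0],[0,0,0],0.2],[[-3.8,-1.9,0],[0,0,0],0.2],[[-3.8,-1.9,0],[0,0,0],0.2],[[-3.6,-1.7,0],[0,0,0],0.2],[[0,0,0],[0,0,-8.5],0.2],[[0,0,0],[0,0,-8.5],0.2],[[0,0,0],[0,0,-8.5],0.2],[[0,0,0],[0,0,-8.5],0.2],[[0,0,0],[0,0,-8.5],0.2]])

```text
t: 28.05
ee_pos: [0.3863, -0.2541, 0.2495]
tcp_rot: [180.0, -0.0, 33.3]
wrist_force: [-0.7, -0.1, 0.9]
opening: 0.6
grasp_force: 0.0
```

apply_moves(targets=[[[0,0,0],[0,0,-8.5],0.2],[[0,0,0],[0,0,-8.5],0.2],[[0,0,0],[0,0,-8.5],0.2],[[0,0,0],[0,0,-8.5],0.2],[[0,0,0],[0,0,-8.5],0.2],[[0,0,2],[0,0,-2],0.2],[[0,0,3],[0,0,0],0.2],[[0,0,3],[0,0,0],0.2],[[0,0,2],[0,0,0],0.2],[[0,0,0],[0,0,0],0.2]])

```text
t: 29.05
ee_pos: [0.3848, -0.2532, 0.1473]
tcp_rot: [-179.7, -0.1, 77.5]
wrist_force: [-0.1, 1.0, 0.1]
opening: 0.598
grasp_force: 0.0
```

```bash
python3 st.py
```

```text
t 29.1 tcp counter [-137.4    0.8  147.3] rot [-1.797e+02 -1.000e-01  7.750e+01] F [-0.3  0.9  0.1] open 0.598 gf 0.0
0.014
```

apply_moves(targets=[[[0,0.6,0],[0,0,0],0.2],[[0,0,1.3],[0,0,0],0.2],[[0,0,1.4],[0,0,0],0.2],[[0,0,1.0],[0,0,0],0.2],[[0,0,0.4],[0,0,0],0.2],[[0,0,0],[0,0,0],-0.2],[[0,0,0],[0,0,0],-1],[[0,0,0],[0,0,0],-1],[[0,0,0],[0,0,0],-1],[[0,0,0],[0,0,0],-1]], force=30)

```text
t: 30.05
ee_pos: [0.3913, -0.2553, 0.1088]
tcp_rot: [-179.9, 0.0, 77.4]
wrist_force: [-2.3, 0.4, 7.1]
opening: 0.101
grasp_force: 32.7
```

```bash
python3 st.py; python3 -c "
from h import *
print(monitor.read_state()['torque'],monitor.read_state()['q'])"
```

```text
t 30.1 tcp counter [-130.7   -0.3  108.8] rot [-179.9    0.    77.4] F [-2.4  0.   7.1] open 0.101 gf 32.7
0.014
[ 0.05657081  0.57703682 -0.0517048 ] [ 32.64491573  29.21718345  -6.70055475 130.29074125   9.258203
  20.96894344   5.55509254]
```

apply_moves(targets=[[[0,0,-0.2],[0,0,0],-1],[[0,0,0],[0,0,6],-1],[[0,0,0],[0,0,6],-1],[[0,0,0],[0,0,6],-1],[[0,0,0],[0,0,6],-1],[[0,0,0],[0,0,6],-1],[[0,0,0],[0,0,6],-1],[[0,0,0],[0,0,6],-1],[[0,0,0],[0,0,0],-1],[[0,0,0],[0,0,0],-1]])

```text
t: 31.05
ee_pos: [0.3891, -0.2538, 0.1098]
tcp_rot: [-179.7, 0.2, 35.6]
wrist_force: [-5.1, 2.0, 1.4]
opening: 0.093
grasp_force: 31.9
```

```bash
python3 st.py; python3 -c "
from h import *
print(monitor.read_state()['torque'])"
```

```text
t 31.1 tcp counter [-133.     0.9  109.8] rot [-179.7    0.2   35.6] F [-5.3  1.1  1.4] open 0.093 gf 31.9
0.014
[ 0.38490873  1.16628871 -0.05234473]
```

apply_moves(targets=[[[0,0,0],[0,0,6],-1],[[0,0,0],[0,0,6],-1],[[0,0,0],[0,0,6],-1],[[0,0,0],[0,0,6],-1],[[0,0,0],[0,0,6],-1],[[0,0,0],[0,0,6],-1],[[0,0,0],[0,0,5],-1],[[0,0,0],[0,0,5],-1],[[0,0,0],[0,0,0],-1],[[0,0,0],[0,0,0],-1]])

```text
t: 32.05
ee_pos: [0.3884, -0.2509, 0.1094]
tcp_rot: [-179.6, 0.5, -10.2]
wrist_force: [-6.1, 6.3, 2.2]
opening: 0.099
grasp_force: 32.1
```

```bash
python3 st.py; python3 -c "
from h import *
print(monitor.read_state()['torque'])"
```

```text
t 32.0 tcp counter [-134.2    3.6  109.4] rot [-179.6    0.5  -10.2] F [-7.   5.2  2.2] open 0.099 gf 32.1
0.014
[1.19850342 1.12018975 0.11920984]
```

apply_moves(targets=[[[0,0,0],[0,0,3],-1],[[0,0,0],[0,0,3],-1],[[0,0,0],[0,0,0],-1],[[0,0,0],[0,0,0],-1],[[0,0,0],[0,0,0],-1],[[0,0,0],[0,0,0],-1],[[0,0,0],[0,0,0],-1],[[0,0,0],[0,0,0],-1],[[0,0,0],[0,0,0],-1],[[0,0,0],[0,0,0],-1]])

```text
t: 33.05
ee_pos: [0.3885, -0.2507, 0.1094]
tcp_rot: [-179.7, 0.6, -15.7]
wrist_force: [-7.1, 5.3, 2.8]
opening: 0.097
grasp_force: 60.5
```

```bash
python3 st.py; python3 -c "
from h import *
print(monitor.read_state()['torque'])"
```

```text
t 33.0 tcp counter [-134.2    3.8  109.4] rot [-179.7    0.6  -15.7] F [-7.9  4.   2.8] open 0.097 gf 60.5
0.014
[1.1132347  1.22085553 1.37199864]
```

The torque rose to 1.4 N m, so the knob is at its stop. I'll relax, release and clear out.

apply_moves(targets=[[[0,0,0],[0,0,-5],-1],[[0,0,0],[0,0,0],0],[[0,0,0],[0,0,0],0],[[0,0,0],[0,0,0],0],[[0,0,-2],[0,0,0],0],[[0,0,-4],[0,0,0],0],[[0,0,-5],[0,0,0],0],[[0,0,-4],[0,0,0],0],[[4,2,0],[0,0,0],0],[[4,2,0],[0,0,0],0]])

```text
t: 34.05
ee_pos: [0.4646, -0.3112, 0.2635]
tcp_rot: [180.0, -0.4, -11.5]
wrist_force: [0.8, -0.9, 0.5]
opening: 0.5
grasp_force: 0.0
```

apply_moves(targets=[[[4,2,0],[0,0,0],0],[[4,1,0],[0,0,0],0],[[3,1,0],[0,0,0],0],[[0,0,0],[0,0,0],0],[[0,0,0],[0,0,0],0],[[0,0,0],[0,0,0],0],[[0,0,0],[0,0,0],0],[[0,0,0],[0,0,0],0],[[0,0,0],[0,0,0],0],[[0,0,0],[0,0,0],0]])

```text
t: 35.05
ee_pos: [0.562, -0.3715, 0.2605]
tcp_rot: [-180.0, -0.0, -11.5]
wrist_force: [1.0, 0.5, -0.1]
opening: 0.502
grasp_force: 0.0
```

```bash
python3 st.py; python3 knob.py; python3 - <<'E'
from h import *
c=capture("top");d=capture("side")
a=cv2.resize(c["img"][165:255,290:395,::-1],(490,420),interpolation=cv2.INTER_CUBIC)
b=cv2.resize(d["img"][130:210,245:304,::-1],(310,420),interpolation=cv2.INTER_CUBIC)
cv2.imwrite("pics/g5.png",np.hstack([a,b]))
E
```

```text
t 35.0 tcp counter [ 56.9 -86.8 260.5] rot [-180.    -0.   -11.5] F [ 0.9  0.7 -0.1] open 0.502 gf 0.0
0.014
knob x,y,angle [-126.43282485  -26.5011729     1.52917685] 0.3215978985135828 [[ 0.39111251 -0.28188098  0.108     ]]
mask area 31214 10041
```

View pics/g5.png

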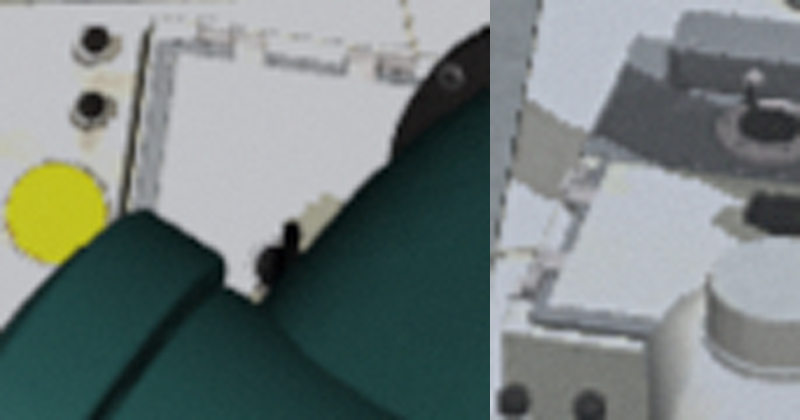

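The blade now points front to back, visible at (290,240). The hatch is flat and the vials and yellow dish are where they were. I'll hand the job in.

```bash
python3 -c "
from cell import ctrl
print(ctrl.job_done())"
```

```text
the job is handed in; nothing more can be done
None
```

I slid the dish against the rail and stop bar, shut the hatch, turned the wing knob clockwise to its stop, and handed the job in at about 35 s; no verdict came back.

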